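# Swap the open box on the porch shelf

### The arm

A 6-joint arm with a two-finger parallel gripper is mounted at the origin on the work surface. World frame = base frame: x ahead of the robot, y to its left, z up, the work surface at z = 0. Lengths are in mm, angles in rad, forces in N, time in s.
With the tool pointing down it reaches from about 350 to 775 mm from the base axis. Payload 7.3 kg.
Tool frame: the origin (TCP) lies at the very end of the fingers, on their centre line; the grasp point (between the pads) lies 19 mm behind it; z points along the fingers, y is the line along which they close (so a half turn about z gives the same grasp; the last joint's range is limited). The gripper opens to 92 mm and grips with 3 to 60 N. Pads are 19 mm wide; open, the fingers measure 130 mm over their backs; the gripper's body (75 mm by 190 mm) begins 47 mm behind the grasp point.
Start: joints at [1.164, 0.342, 1.524, -0, 1.275, -0.146], TCP at [135.359, 507.273, 191.941] pointing down, gripper open.
Joint ranges: [-2.53, 2.53], [-0.77, 2.02], [0.04, 2.7], [-1, 4.14], [0.28, 2.66], [-3.11, 3.11]. Speed limits (rad/s): [2.57, 2.57, 3.14, 3.14, 3.14, 3.14].

### API

Orientations are given as [roll, pitch, yaw] about the fixed x, y, z axes, in that order (R = Rz(yaw) Ry(pitch) Rx(roll)).
In Python, from plant import bot gives the robot as it stands.
- The arm moves only by the tool jog_arm, never from a script. Its argument "targets" is a list of rows, each an object with "xyz": the shift along the tool's x, y, z as a fraction of full scale, a list of three; "spin": the turn about the tool's z as a fraction of full scale. In form: [{"xyz": [x, y, z], "spin": spin}, ...]. A call has exactly 10 rows; each row shifts and turns the commanded pose from where the row before left it, along the tool's axes as they then stand; what a row does not reach is not made up. Full scale, the value 1, is 80 mm for a shift and 0.1 rad for a turn. A row lasts 1/8 s, in which the tool goes at most 62.5 mm and 10.7 degrees, less where a joint would pass 70% of its speed; a pose out of reach is approached as far as the arm can. A call with a number of a shift or a turn outside -1 to 1 is refused whole. A call with a gripper value outside its range is refused whole. "gripper" is the opening in per cent of the stroke, from 0 (shut) to 100 (fully open), set as the call begins (left out, the last holds). The fingers move at their own pace and stop on an object; the grip force is fixed at half the most. Time passes only in rows, so rows that do not move let the fingers close, or fill a call up. It gives the time, the measured TCP pose, the force, the opening and the grip force at its end, in the units of the state.
- bot.get_obs(): the state, without advancing time (a new reading comes with each control period).
- bot.capture(name): name is "side" or "top"; returns the picture (384x512x3 uint8, blue, green, red); there is no depth.
- bot.get_calibration(name): a dict with "vfov" (degrees; the focal length in pixels is half the picture's height over the tangent of half this angle, whatever the lens; pixels are square), "cx", "cy" (the principal point, pixels), "eye" and "rotation" of the camera in the world. Camera axes: x right, y down, z forward; pixel columns grow to the right and rows downward; lengths in mm; the calibration is good to about 2 mm. A picture is of the moment at which its call begins. get_calibration takes no time and is no camera call.
- bot.close_job(): hands the job in; it is judged then, once.
The state is a dict: "time": time; "joint_positions": joint angles; "dq": joint speeds; "tau": joint torques, N m; "tool_pos": TCP position; "tcp_rot": TCP orientation; "contact_force": force on the tool from outside, world axes, zero at the start; "moment": the same for the moment, N m; "grip_width": finger opening in mm; "finger_force": force on a finger pad.
Only numpy, scipy, OpenCV 4.12 (cv2) and the standard library are available. Lean on these libraries where they do the work, as an engineer would, in place of code of your own. Each camera call takes 0.05 s, during which the arm holds its last target. There are 200 camera calls.

### The job

The wood chips are in the grill and the skewers are next, and only one box should stand open at a time: first push the lid of the big square box, which was left ajar, down until it latches shut, then pop open the touch-latched lid of the long box so that it stands ajar. Leave the small box latched and the upturned tumbler standing where it is.

Things in the scene. Friction and masses are not known exactly. Their poses are not given: they have to be found in the camera images.
- chip_box_pad (a point): Press spot on the BIG SQUARE dark oak box's lid (153 x 162 mm), on its top face, mid-width, 33 mm from the free front edge, 120 mm from the hinge (far edge). Frame turns with the lid: x from free edge to hinge, z out of the top face. Ajar at start: tilted 29 deg, spot about 165 mm above the shelf. Latched: level, 109 mm. One press to the stop, 7 mm below latched level, then release, latches it.
- skewer_box_pad (a point): Press spot on the LONG dark oak box's lid (123 x 242 mm, hinge along its far long edge): top face, mid-width, 28 mm from the free front edge, 95 mm from the hinge; axes as before. Latched at start: level, 109 mm high. One press to the stop, 7 mm lower, then release: it springs 29 deg ajar. Lids push back 1 to 3 N before the stop; each full press swaps latched and ajar. Boxes are fixed.
- probe_box_pad (a point): The same spot on the lid of the SMALL dark oak box (lid 123 x 122 mm), a bystander with the same latch: latched and level at the start, 109 mm high, and to be left latched. The three boxes stand in a row in any order, free edges towards the robot.
- tumbler: clear acrylic tumbler turned upside down, 82 mm across at the rim on the shelf, 115 mm high, loose; stands beyond the boxes, beside a black crock; origin at the centre of its underside, z up
There are look-alikes about, which are no part of the job. Several things have the shape of the tumbler; the one meant has the colours described above.

How it is judged:
By the outcome, as a careful person would: the job done as asked, in the order asked, and still so for the second after the job is handed in, with the robot touching nothing.
It also fails if it takes over 34 s, if anything falls off the work surface, if the arm or the gripper's body presses on something with over 40 N, if the wrist force passes 120 N, or if a joint passes its speed limit or range.

## Working session

There is one attempt and no reset: what is moved stays moved. The work goes in short steps, Python scripts to look and compute and a tool call to move; the robot and the scene stay as the last step left them, time stands still between calls to the robot, and variables do not carry over. Pictures are saved under pics/ and viewed, at most 12 in all, crops included, and the job is handed in when it is done.

Besides the shell and the picture viewer there is one more tool, called after "Request:" by a JSON object that holds its "fn" and its "kwargs". jog_arm: Moves the arm, as the interface text tells. Shift numbers are shares of 80 mm and turn numbers shares of 0.1 rad, none past 1 either way. Its arguments: {"type":"object","properties":{"targets":{"type":"array","items":{"type":"object","properties":{"xyz":{"type":"array","items":{"type":"number"}},"spin":{"type":"number"}}}},"gripper":{"type":"number"}},"required":["targets"]}

```bash
mkdir -p pics; ls
python3 - <<'E'
from plant import bot
import cv2
o=bot.get_obs();print(o)
for n in("top","side"):
    cv2.imwrite(f"pics/{n}0.png",bot.capture(n));print(bot.get_calibration(n))
E
```

```text
pics
{'time': 0.0, 'joint_positions': array([ 1.16402822e+00,  3.42721262e-01,  1.52501734e+00, -3.08135884e-05,
        1.27540163e+00, -1.45980011e-01]), 'dq': array([ 0.00132785,  0.00124383, -0.0007565 , -0.00256777, -0.00083393,
       -0.00035915]), 'tau': array([ 5.28597193e-04, -4.31254184e+01, -2.44214594e+01,  7.18453154e-02,
        5.60741080e-02, -1.41534629e-04]), 'tool_pos': array([135.16026946, 506.82373374, 191.24565568]), 'tcp_rot': array([-3.14005726e+00, -1.95961117e-04,  2.88081340e+00]), 'contact_force': array([ 0.27323794, -0.05628521, -0.79399933]), 'moment': array([-0.04469127,  0.01673624, -0.0428761 ]), 'finger_force': 0.0, 'grip_width': 91.31567517735867}
{'vfov': 45.27009537173406, 'cx': 250.76734384993762, 'cy': 193.90256941819192, 'eye': array([ 451.07257185,  -17.21863503, 1119.01638767]), 'rotation': array([-2.98651998e+00, -2.19666351e-04, -1.59765758e+00])}
{'vfov': 50.223979363570216, 'cx': 260.0844670907687, 'cy': 190.82109628208718, 'eye': array([ 591.33160843, -627.02170622,  820.35670301]), 'rotation': array([-2.42802743,  0.00665829, -0.02014093])}
```

View pics/top0.png

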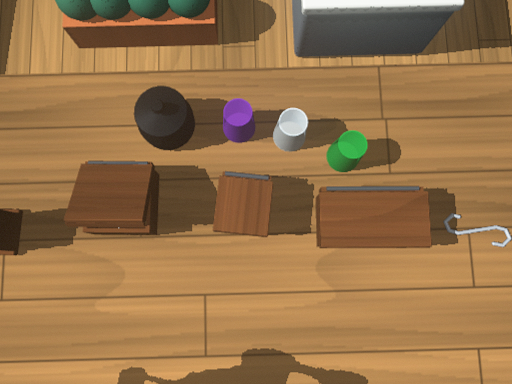

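View pics/side0.png

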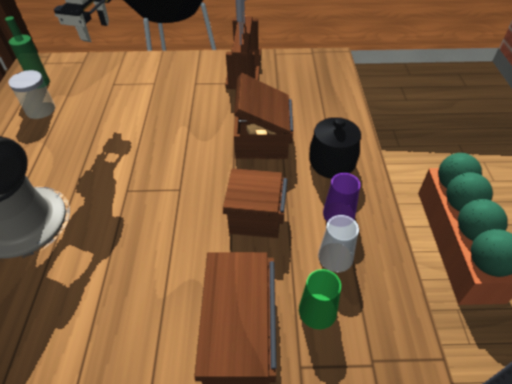

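Top view: the ajar big box is at about (115,195), the small box at (243,205) and the long box at (373,217). The candidate tumblers are purple, clear and green at rows 120–150. The clear one sits near (291,130) and the crock near (165,118). Next I'll measure the lids.

```bash
cat > h.py <<'E'
import numpy as np, cv2
from scipy.spatial.transform import Rotation as R
from plant import bot
def ray(n,uv,z):
    c=bot.get_calibration(n); f=192/np.tan(np.radians(c["vfov"]/2))
    uv=np.atleast_2d(uv).astype(float)
    d=np.c_[(uv[:,0]-c["cx"])/f,(uv[:,1]-c["cy"])/f,np.ones(len(uv))]
    d=R.from_euler("xyz",c["rotation"]).apply(d)
    return c["eye"]+d*((z-c["eye"][2])/d[:,2])[:,None]
E
python3 - <<'E'
from h import *
im=cv2.imread("pics/top0.png")
h=cv2.cvtColor(im,cv2.COLOR_BGR2HSV)
for p in[(115,195),(243,205),(373,217),(373,270),(190,205),(120,162),(390,187)]: print(p,h[p[1],p[0]])
# grey hinge strips
m=((h[...,1]<90)&(h[...,2]>50)).astype(np.uint8)
m[:150]=0;m[210:]=0
n,l,s,c=cv2.connectedComponentsWithStats(m)
for i in range(1,n):
    if s[i][4]>20:
        ys,xs=np.where(l==i)
        r=cv2.minAreaRect(np.c_[xs,ys].astype(np.float32)); print(s[i],c[i]); print(ray("top",cv2.boxPoints(r),105)[:,:2].round())
for nme,u in(("big closed-hinge",[(86,165),(152,164)]),("small",[(224,178),(271,180),(214,232),(268,235)]),("long",[(319,191),(428,191),(318,247),(430,247)])):
    print(nme,ray("top",u,109)[:,:2].round())
print("big free",ray("top",[(66,221),(149,225)],183).round())
cv2.imwrite("pics/crop.png",cv2.resize(im[140:260,50:450],(800,240),interpolation=cv2.INTER_CUBIC))
E
```

```text
(115, 195) [ 12 157 109]
(243, 205) [ 13 154 139]
(373, 217) [ 13 156 124]
(373, 270) [ 16 138 194]
(190, 205) [ 17 129  91]
(120, 162) [100  15 101]
(390, 187) [ 99  18 100]
[ 88 161  60   4 168] [115.83928571 162.08928571]
[[690. 343.]
 [696. 343.]
 [690. 210.]
 [684. 210.]]
[225 171  44   9 193] [246.73056995 175.1761658 ]
[[653.  36.]
 [664.  35.]
 [651. -62.]
 [641. -61.]]
[326 186  94   5 414] [373.08454106 187.98792271]
[[ 614. -190.]
 [ 623. -190.]
 [ 617. -398.]
 [ 608. -397.]]
big closed-hinge [[684. 346.]
 [683. 198.]]
small [[646.  37.]
 [639. -68.]
 [527.  61.]
 [517. -57.]]
long [[ 611. -173.]
 [ 605. -416.]
 [ 488. -165.]
 [ 481. -409.]]
big free [[552. 357. 183.]
 [539. 187. 183.]]
```

View pics/crop.png

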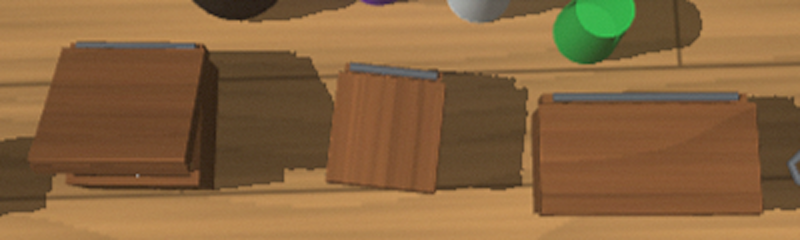

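Request:
{"fn": "jog_arm", "kwargs": {"gripper": 0, "targets": [{"xyz": [-0.417, -0.261, -0.11], "spin": 0}, {"xyz": [-0.417, -0.261, -0.11], "spin": 0}, {"xyz": [-0.417, -0.261, -0.11], "spin": 0}, {"xyz": [-0.417, -0.261, -0.11], "spin": 0}, {"xyz": [-0.417, -0.261, -0.11], "spin": 0}, {"xyz": [-0.417, -0.261, -0.11], "spin": 0}, {"xyz": [-0.417, -0.261, -0.11], "spin": 0}, {"xyz": [-0.417, -0.261, -0.11], "spin": 0}, {"xyz": [0, 0, 0], "spin": 0}, {"xyz": [0, 0, 0], "spin": 0}]}}

```text
time: 1.35
tool_pos: [349.6, 277.2, 261.9]
tcp_rot: [-3.141, -0.001, 2.88]
contact_force: [-0.3, 0.8, -0.8]
grip_width: 0.6
finger_force: 0.0
```

Request:
{"fn": "jog_arm", "kwargs": {"targets": [{"xyz": [-0.427, 0.114, 0], "spin": 0}, {"xyz": [-0.427, 0.114, 0], "spin": 0}, {"xyz": [-0.427, 0.114, 0], "spin": 0}, {"xyz": [-0.427, 0.114, 0], "spin": 0}, {"xyz": [-0.427, 0.114, 0], "spin": 0}, {"xyz": [-0.427, 0.114, 0], "spin": 0}, {"xyz": [0, 0, 0.25], "spin": 0}, {"xyz": [0, 0, 0.25], "spin": 0}, {"xyz": [0, 0, 0], "spin": 0}, {"xyz": [0, 0, 0], "spin": 0}]}}

```text
time: 2.6
tool_pos: [562.0, 278.0, 223.0]
tcp_rot: [3.141, 0.001, 2.882]
contact_force: [0.8, -0.7, 0.5]
grip_width: 0.6
finger_force: 0.0
```

Run:
```python
from h import *
a=bot.capture("top");b=bot.capture("side")
cv2.imwrite("pics/2.png",np.hstack([cv2.resize(x,(400,300)) for x in(a,b)]))
o=bot.get_obs();print(o["time"],o["tool_pos"],o["tcp_rot"],o["contact_force"])
```

```text
2.7 [562.43752657 277.73057063 223.52720043] [3.14039079e+00 1.56957965e-03 2.88150382e+00] [-0.09201593  0.42940214 -0.21838928]
```

View pics/2.png

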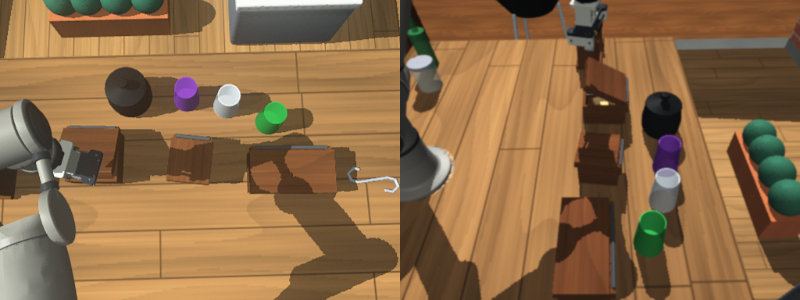

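The closed gripper is above the big lid, at about (85,160) in the left half of the picture. Nothing has been disturbed, so I'll descend.

Request:
{"fn": "jog_arm", "kwargs": {"targets": [{"xyz": [0, 0, 0.2], "spin": 0}, {"xyz": [0, 0, 0.2], "spin": 0}, {"xyz": [0, 0, 0.2], "spin": 0}, {"xyz": [0, 0, 0.15], "spin": 0}, {"xyz": [0, 0, 0.15], "spin": 0}, {"xyz": [0, 0, 0.15], "spin": 0}, {"xyz": [0, 0, 0.15], "spin": 0}, {"xyz": [0, 0, 0.15], "spin": 0}, {"xyz": [0, 0, 0], "spin": 0}, {"xyz": [0, 0, 0], "spin": 0}]}}

```text
time: 3.95
tool_pos: [562.7, 277.1, 114.6]
tcp_rot: [3.141, 0.001, 2.881]
contact_force: [-0.4, -0.3, 1.1]
grip_width: 0.5
finger_force: 0.4
```

Request:
{"fn": "jog_arm", "kwargs": {"targets": [{"xyz": [0, 0, 0.05], "spin": 0}, {"xyz": [0, 0, 0.03], "spin": 0}, {"xyz": [0, 0, 0.03], "spin": 0}, {"xyz": [0, 0, 0.03], "spin": 0}, {"xyz": [0, 0, 0.02], "spin": 0}, {"xyz": [0, 0, 0], "spin": 0}, {"xyz": [0, 0, 0], "spin": 0}, {"xyz": [0, 0, 0], "spin": 0}, {"xyz": [0, 0, 0], "spin": 0}, {"xyz": [0, 0, 0], "spin": 0}]}}

```text
time: 5.2
tool_pos: [562.3, 277.1, 101.6]
tcp_rot: [3.141, 0.0, 2.881]
contact_force: [-0.2, 1.2, 0.9]
grip_width: 0.7
finger_force: 0.6
```

Request:
{"fn": "jog_arm", "kwargs": {"targets": [{"xyz": [0, 0, 0.02], "spin": 0}, {"xyz": [0, 0, 0.02], "spin": 0}, {"xyz": [0, 0, 0], "spin": 0}, {"xyz": [0, 0, 0], "spin": 0}, {"xyz": [0, 0, 0], "spin": 0}, {"xyz": [0, 0, 0], "spin": 0}, {"xyz": [0, 0, 0], "spin": 0}, {"xyz": [0, 0, 0], "spin": 0}, {"xyz": [0, 0, 0], "spin": 0}, {"xyz": [0, 0, 0], "spin": 0}]}}

```text
time: 6.45
tool_pos: [562.3, 277.1, 98.3]
tcp_rot: [3.142, -0.0, 2.881]
contact_force: [-1.1, -0.9, 1.4]
grip_width: 0.5
finger_force: 0.6
```

Run:
```python
from h import *
a=bot.capture("top");b=bot.capture("side")
cv2.imwrite("pics/3.png",np.hstack([cv2.resize(x,(400,400),interpolation=cv2.INTER_CUBIC) for x in(a[130:270,40:180],b[40:180,200:340])]))
o=bot.get_obs();print(o["contact_force"],o["moment"],o["tau"])
```

```text
[-1.1253011  -0.36131799  1.37292257] [ 0.01196317  0.08908233 -0.0224943 ] [-2.44524674e-01 -5.42391407e+01 -2.31229270e+01 -8.55510612e-02
 -1.09570215e-01 -6.82962873e-04]
```

View pics/3.png

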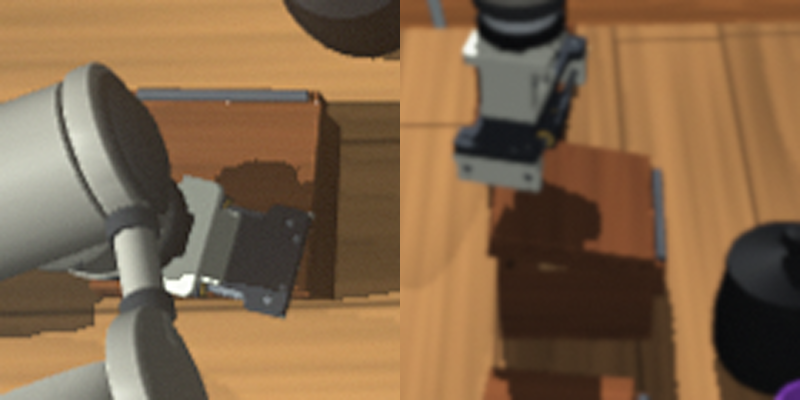

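The lid is now almost level under the gripper, but the force hasn't risen, so I'll keep pressing in small steps.

Request:
{"fn": "jog_arm", "kwargs": {"targets": [{"xyz": [0, 0, 0.02], "spin": 0}, {"xyz": [0, 0, 0.02], "spin": 0}, {"xyz": [0, 0, 0], "spin": 0}, {"xyz": [0, 0, 0], "spin": 0}, {"xyz": [0, 0, 0], "spin": 0}, {"xyz": [0, 0, 0], "spin": 0}, {"xyz": [0, 0, 0], "spin": 0}, {"xyz": [0, 0, 0], "spin": 0}, {"xyz": [0, 0, 0], "spin": 0}, {"xyz": [0, 0, 0], "spin": 0}]}}

```text
time: 7.8
tool_pos: [562.3, 277.1, 95.1]
tcp_rot: [3.142, 0.0, 2.881]
contact_force: [-0.6, -0.5, 2.0]
grip_width: 0.4
finger_force: 0.6
```

Request:
{"fn": "jog_arm", "kwargs": {"targets": [{"xyz": [0, 0, 0.02], "spin": 0}, {"xyz": [0, 0, 0], "spin": 0}, {"xyz": [0, 0, 0.02], "spin": 0}, {"xyz": [0, 0, 0], "spin": 0}, {"xyz": [0, 0, 0], "spin": 0}, {"xyz": [0, 0, 0], "spin": 0}, {"xyz": [0, 0, 0], "spin": 0}, {"xyz": [0, 0, 0], "spin": 0}, {"xyz": [0, 0, 0], "spin": 0}, {"xyz": [0, 0, 0], "spin": 0}]}}

```text
time: 9.05
tool_pos: [562.3, 277.1, 91.9]
tcp_rot: [3.142, 0.0, 2.881]
contact_force: [0.1, 0.4, 1.7]
grip_width: 0.5
finger_force: 0.7
```

Run:
```python
from h import *
a=bot.capture("top");b=bot.capture("side")
cv2.imwrite("pics/4.png",cv2.resize(b[60:170,220:320],(545,600),interpolation=cv2.INTER_CUBIC))
h=cv2.cvtColor(a,cv2.COLOR_BGR2HSV)
```

```text
(no output)
```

View pics/4.png

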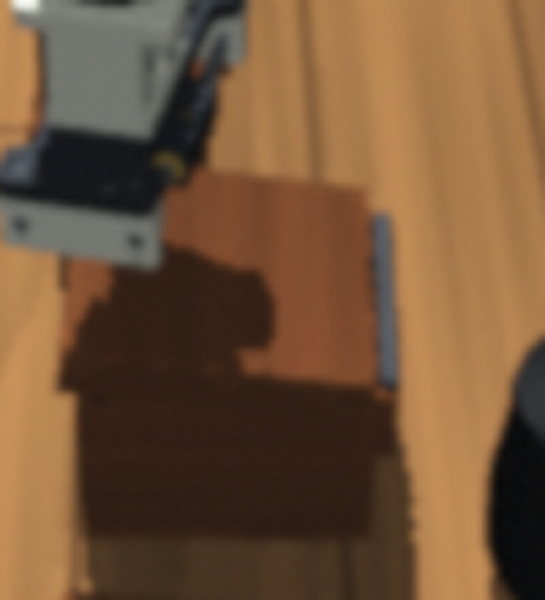

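The gap under the lid has closed and the force is still low, so I'll continue.

Request:
{"fn": "jog_arm", "kwargs": {"targets": [{"xyz": [0, 0, 0.02], "spin": 0}, {"xyz": [0, 0, 0], "spin": 0}, {"xyz": [0, 0, 0.02], "spin": 0}, {"xyz": [0, 0, 0], "spin": 0}, {"xyz": [0, 0, 0.0], "spin": 0}, {"xyz": [0, 0, 0], "spin": 0}, {"xyz": [0, 0, 0], "spin": 0}, {"xyz": [0, 0, 0], "spin": 0}, {"xyz": [0, 0, 0], "spin": 0}, {"xyz": [0, 0, 0], "spin": 0}]}}

```text
time: 10.4
tool_pos: [562.3, 277.1, 88.7]
tcp_rot: [3.141, -0.0, 2.881]
contact_force: [-0.9, -0.5, 0.9]
grip_width: 0.3
finger_force: 0.7
```

Request:
{"fn": "jog_arm", "kwargs": {"targets": [{"xyz": [0, 0, 0.02], "spin": 0}, {"xyz": [0, 0, 0], "spin": 0}, {"xyz": [0, 0, 0.02], "spin": 0}, {"xyz": [0, 0, 0], "spin": 0}, {"xyz": [0, 0, 0.02], "spin": 0}, {"xyz": [0, 0, 0], "spin": 0}, {"xyz": [0, 0, 0], "spin": 0}, {"xyz": [0, 0, 0], "spin": 0}, {"xyz": [0, 0, 0], "spin": 0}, {"xyz": [0, 0, 0], "spin": 0}]}}

```text
time: 11.65
tool_pos: [562.3, 277.1, 84.0]
tcp_rot: [3.141, 0.0, 2.881]
contact_force: [-0.7, 0.6, 2.5]
grip_width: 0.2
finger_force: 0.7
```

Run:
```python
from h import *
a=bot.capture("top");b=bot.capture("side")
cv2.imwrite("pics/5.png",np.hstack([cv2.resize(x,(400,400),interpolation=cv2.INTER_CUBIC) for x in(a[150:250,60:160],b[70:160,225:315])]))
# project expected TCP into side view
c=bot.get_calibration("side");f=192/np.tan(np.radians(c["vfov"]/2))
for p in([562,277,84],[562,277,109]):
    d=R.from_euler("xyz",c["rotation"]).inv().apply(np.array(p)-c["eye"]);print(f*d[:2]/d[2]+[c["cx"],c["cy"]])
```

```text
[244.87482561 119.20545119]
[244.55987317 112.07084044]
```

View pics/5.png

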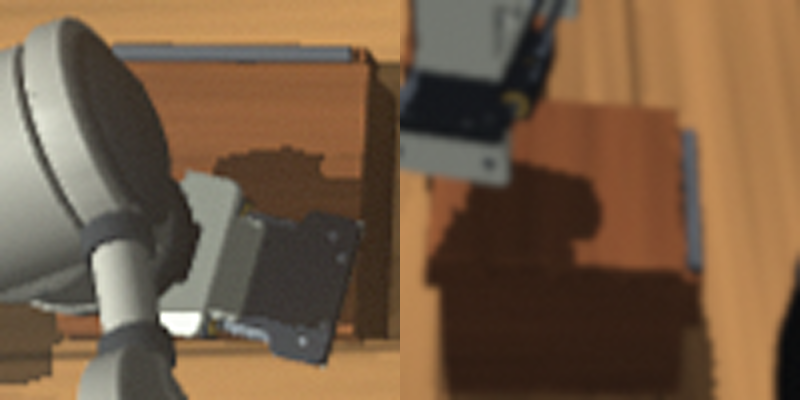

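Run:
```python
from h import *
def tri(t,s):
    best=min(((np.linalg.norm((ray("top",t,z)-ray("side",s,z))[0]),z) for z in range(40,200)));z=best[1]
    print(best,ray("top",t,z).round(),ray("side",s,z).round())
tri((148.75,233.5),(230.6,133.7)); tri((151.3,163.8),(290.3,130.3))
print('initial hinge / long corners')
tri((152,164),(291,131)) ; tri((318,247),(206.5,253)); tri((320,190),(269,253))
b=cv2.imread("pics/side0.png");a=cv2.imread("pics/top0.png")
print(bot.get_obs()["contact_force"],bot.get_obs()["tau"])
```

```text
(np.float64(4.003473177004541), 93) [[528. 208.  93.]] [[524. 207.  93.]]
(np.float64(0.7018448067168603), 107) [[684. 200. 107.]] [[683. 200. 107.]]
initial hinge / long corners
(np.float64(1.3488444181849766), 105) [[684. 199. 105.]] [[685. 199. 105.]]
(np.float64(3.3786197099023374), 97) [[ 488. -167.   97.]] [[ 485. -168.   97.]]
(np.float64(0.46498460983340656), 106) [[ 614. -176.  106.]] [[ 614. -177.  106.]]
[-0.91944102 -1.11690316  1.18059132] [-3.97578757e-01 -5.43928421e+01 -2.28551137e+01 -1.42411650e-01
 -2.35263733e-01  1.98244629e-05]
```

The pictures show the lid following the finger, with its front edge near latched level. The real contact point seems to be about 18 mm above the reported TCP, so the stop should be close.

Request:
{"fn": "jog_arm", "kwargs": {"targets": [{"xyz": [0, 0, 0.02], "spin": 0}, {"xyz": [0, 0, 0], "spin": 0}, {"xyz": [0, 0, 0.02], "spin": 0}, {"xyz": [0, 0, 0], "spin": 0}, {"xyz": [0, 0, 0.02], "spin": 0}, {"xyz": [0, 0, 0], "spin": 0}, {"xyz": [0, 0, 0], "spin": 0}, {"xyz": [0, 0, 0], "spin": 0}, {"xyz": [0, 0, 0], "spin": 0}, {"xyz": [0, 0, 0], "spin": 0}]}}

```text
time: 13.0
tool_pos: [562.3, 277.1, 79.2]
tcp_rot: [3.141, 0.0, 2.881]
contact_force: [-1.2, 0.2, 1.7]
grip_width: 0.4
finger_force: 0.8
```

Request:
{"fn": "jog_arm", "kwargs": {"targets": [{"xyz": [0, 0, 0.02], "spin": 0}, {"xyz": [0, 0, 0], "spin": 0}, {"xyz": [0, 0, 0.02], "spin": 0}, {"xyz": [0, 0, 0], "spin": 0}, {"xyz": [0, 0, 0.02], "spin": 0}, {"xyz": [0, 0, 0], "spin": 0}, {"xyz": [0, 0, 0.015], "spin": 0}, {"xyz": [0, 0, 0], "spin": 0}, {"xyz": [0, 0, 0], "spin": 0}, {"xyz": [0, 0, 0], "spin": 0}]}}

```text
time: 14.25
tool_pos: [562.2, 277.1, 73.1]
tcp_rot: [3.142, -0.0, 2.881]
contact_force: [-1.8, -0.7, 1.6]
grip_width: 0.3
finger_force: 0.9
```

Run:
```python
from h import *
b=bot.capture("side");cv2.imwrite("pics/6.png",cv2.resize(b[60:170,220:320],(545,600),interpolation=cv2.INTER_CUBIC))
o=bot.get_obs();print(o["contact_force"],o["tool_pos"],o["joint_positions"])
```

```text
[-1.7660295  -0.04227925  1.12950172] [562.27192472 277.09705729  73.11468158] [ 3.35641408e-01  6.32795692e-01  1.38213078e+00  1.14853837e-04
  1.12665237e+00 -9.74398580e-01]
```

View pics/6.png

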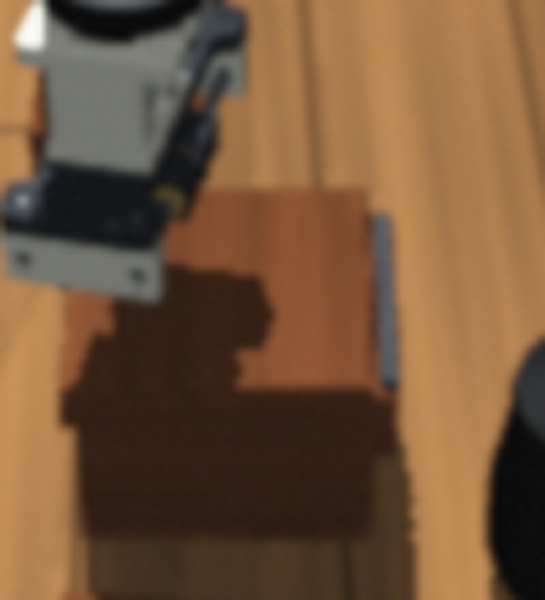

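The lid's front edge now looks slightly below level, so the stop should be only a few mm away.

Request:
{"fn": "jog_arm", "kwargs": {"targets": [{"xyz": [0, 0, 0.015], "spin": 0}, {"xyz": [0, 0, 0], "spin": 0}, {"xyz": [0, 0, 0.015], "spin": 0}, {"xyz": [0, 0, 0], "spin": 0}, {"xyz": [0, 0, 0.015], "spin": 0}, {"xyz": [0, 0, 0], "spin": 0}, {"xyz": [0, 0, 0], "spin": 0}, {"xyz": [0, 0, 0], "spin": 0}, {"xyz": [0, 0, 0], "spin": 0}, {"xyz": [0, 0, 0], "spin": 0}]}}

```text
time: 15.55
tool_pos: [562.3, 277.1, 69.6]
tcp_rot: [3.141, 0.0, 2.881]
contact_force: [-2.2, 1.1, 1.9]
grip_width: 0.2
finger_force: 1.0
```

Run:
```python
from h import *
def P(n,p):
    c=bot.get_calibration(n);f=192/np.tan(np.radians(c["vfov"]/2))
    d=R.from_euler("xyz",c["rotation"]).inv().apply(np.array(p,float)-c["eye"]);return (f*d[:2]/d[2]+[c["cx"],c["cy"]]).round(1)
t=np.array([562,277.]);ex=np.array([-.966,.258]);ey=np.array([.258,.966])
for z in(73,):
  for a in(-37,37):
    for b in(-95,0,95): print("body",a,b,P("side",[*(t+a*ex+b*ey),z+66]),P("top",[*(t+a*ex+b*ey),z+66]))
  print("tip",P("side",[*t,z]),"if 102",P("side",[*t,102]))
for z in(109,100,90,80,70,60):print("front near",z,P("side",[530,203,z]),"hinge",P("side",[683,199,z]), "front far",P("side",[537,361,z]))
b=bot.capture("side");a=bot.capture("top")
o=np.hstack([cv2.resize(a[140:250,60:170],(400,400),interpolation=cv2.INTER_CUBIC),cv2.resize(b[70:170,220:320],(400,400),interpolation=cv2.INTER_CUBIC)])
o=np.clip(255*(o/255.)**.5,0,255).astype(np.uint8)
cv2.imwrite("pics/7.png",o)
```

```text
body -37 -95 [248.4 127.7] [159.1 210.6]
body -37 0 [257.5 105.1] [116.4 200.4]
body -37 95 [265.6  84.9] [ 74.  190.3]
body 37 -95 [220.5 123.3] [150.  244.4]
body 37 0 [231.  101.3] [106.8 234. ]
body 37 95 [240.4  81.5] [ 64.  223.6]
tip [245.  122.3] if 102 [244.6 114.1]
front near 109 [232.3 130. ] hinge [290.4 129.9] front far [236.   93.9]
front near 100 [232.5 132.6] hinge [290.2 132.5] front far [236.2  96.5]
front near 90 [232.7 135.4] hinge [290.  135.4] front far [236.4  99.3]
front near 80 [232.9 138.2] hinge [289.8 138.2] front far [236.5 102.1]
front near 70 [233.1 141. ] hinge [289.6 140.9] front far [236.7 104.9]
front near 60 [233.3 143.7] hinge [289.5 143.7] front far [236.9 107.6]
```

View pics/7.png

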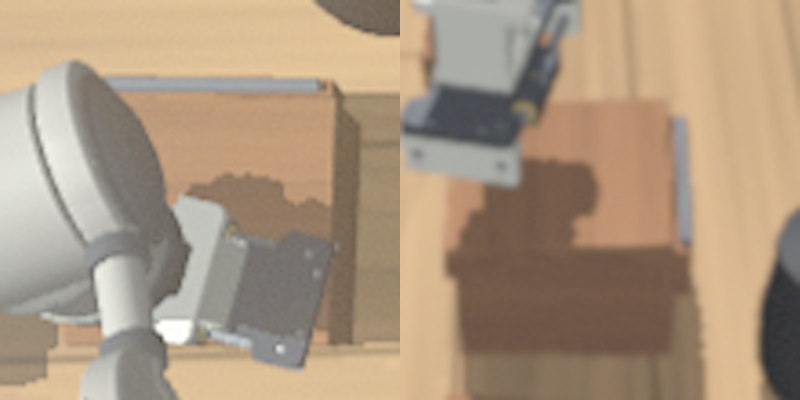

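The lid reads about level (front and hinge edges both at row 132), which is roughly latched height. It needs about 7 mm more to reach the stop.

Request:
{"fn": "jog_arm", "kwargs": {"targets": [{"xyz": [0, 0, 0.012], "spin": 0}, {"xyz": [0, 0, 0.012], "spin": 0}, {"xyz": [0, 0, 0.012], "spin": 0}, {"xyz": [0, 0, 0.012], "spin": 0}, {"xyz": [0, 0, 0.012], "spin": 0}, {"xyz": [0, 0, 0.012], "spin": 0}, {"xyz": [0, 0, 0.012], "spin": 0}, {"xyz": [0, 0, 0.012], "spin": 0}, {"xyz": [0, 0, 0], "spin": 0}, {"xyz": [0, 0, 0], "spin": 0}]}}

```text
time: 16.9
tool_pos: [562.5, 277.2, 66.3]
tcp_rot: [3.14, 0.002, 2.881]
contact_force: [-12.1, -3.7, 28.3]
grip_width: 0.5
finger_force: 14.6
```

The stop is reached at 28 N with the TCP reading about 66. I'll lift off and start towards the long box.

Request:
{"fn": "jog_arm", "kwargs": {"targets": [{"xyz": [0, 0, -0.3], "spin": 0}, {"xyz": [0, 0, -0.4], "spin": 0}, {"xyz": [0, 0, -0.4], "spin": 0}, {"xyz": [0, 0, -0.2], "spin": 0}, {"xyz": [-0.1, -0.583, 0], "spin": 0}, {"xyz": [-0.1, -0.583, 0], "spin": 0}, {"xyz": [-0.1, -0.583, 0], "spin": 0}, {"xyz": [-0.1, -0.583, 0], "spin": 0}, {"xyz": [-0.1, -0.583, 0], "spin": 0}, {"xyz": [-0.1, -0.583, 0], "spin": 0}]}}

```text
time: 18.15
tool_pos: [536.1, -7.3, 165.1]
tcp_rot: [-3.141, -0.001, 2.881]
contact_force: [0.3, -0.3, 0.4]
grip_width: 0.6
finger_force: 0.0
```

Run:
```python
from h import *
a=bot.capture("top");b=bot.capture("side")
cv2.imwrite("pics/8.png",np.hstack([cv2.resize(x,(400,300)) for x in(a,b)]))
```

```text
(no output)
```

View pics/8.png

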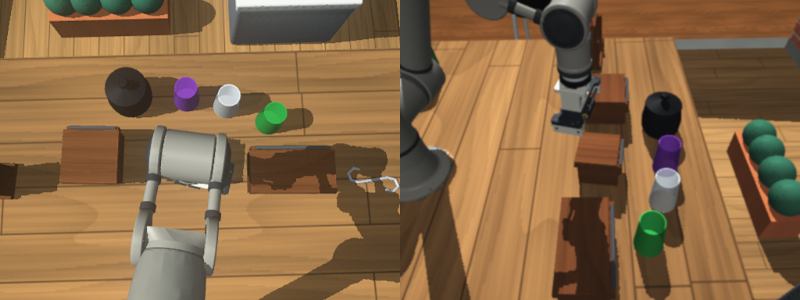

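The big lid lies flat and shut at (92,155), the small box is still latched and the tumblers haven't moved. I'll carry on to the long box.

Request:
{"fn": "jog_arm", "kwargs": {"targets": [{"xyz": [-0.1, -0.583, 0], "spin": 0}, {"xyz": [-0.1, -0.583, 0], "spin": 0}, {"xyz": [-0.1, -0.583, 0], "spin": 0}, {"xyz": [-0.1, -0.583, 0], "spin": 0}, {"xyz": [-0.1, -0.583, 0], "spin": 0}, {"xyz": [-0.1, -0.583, 0], "spin": 0}, {"xyz": [0, 0, 0.2], "spin": 0}, {"xyz": [0, 0, 0.2], "spin": 0}, {"xyz": [0, 0, 0.2], "spin": 0}, {"xyz": [0, 0, 0], "spin": 0}]}}

```text
time: 19.5
tool_pos: [510.1, -286.6, 116.0]
tcp_rot: [3.14, -0.003, 2.882]
contact_force: [-0.3, -0.3, 0.0]
grip_width: 0.8
finger_force: 0.0
```

Request:
{"fn": "jog_arm", "kwargs": {"targets": [{"xyz": [0, 0, 0.025], "spin": 0}, {"xyz": [0, 0, 0.025], "spin": 0}, {"xyz": [0, 0, 0.025], "spin": 0}, {"xyz": [0, 0, 0.025], "spin": 0}, {"xyz": [0, 0, 0.025], "spin": 0}, {"xyz": [0, 0, 0.025], "spin": 0}, {"xyz": [0, 0, 0.025], "spin": 0}, {"xyz": [0, 0, 0.025], "spin": 0}, {"xyz": [0, 0, 0.025], "spin": 0}, {"xyz": [0, 0, 0], "spin": 0}]}}

```text
time: 20.75
tool_pos: [510.6, -288.4, 99.6]
tcp_rot: [3.141, -0.0, 2.881]
contact_force: [-0.2, -0.6, 0.6]
grip_width: 0.3
finger_force: 0.0
```

Request:
{"fn": "jog_arm", "kwargs": {"targets": [{"xyz": [0, 0, 0.03], "spin": 0}, {"xyz": [0, 0, 0.03], "spin": 0}, {"xyz": [0, 0, 0.03], "spin": 0}, {"xyz": [0, 0, 0.03], "spin": 0}, {"xyz": [0, 0, 0.03], "spin": 0}, {"xyz": [0, 0, 0.03], "spin": 0}, {"xyz": [0, 0, 0.03], "spin": 0}, {"xyz": [0, 0, 0.03], "spin": 0}, {"xyz": [0, 0, 0.03], "spin": 0}, {"xyz": [0, 0, 0.0], "spin": 0}]}}

```text
time: 22.0
tool_pos: [510.6, -288.3, 78.0]
tcp_rot: [3.141, -0.0, 2.881]
contact_force: [-0.3, 0.0, 0.6]
grip_width: 0.7
finger_force: 0.0
```

Still no contact, which fits the same offset. The stop should come at a reading of about 66, so I'll press to a commanded value of about 63.

Request:
{"fn": "jog_arm", "kwargs": {"targets": [{"xyz": [0, 0, 0.03], "spin": 0}, {"xyz": [0, 0, 0.03], "spin": 0}, {"xyz": [0, 0, 0.02], "spin": 0}, {"xyz": [0, 0, 0.02], "spin": 0}, {"xyz": [0, 0, 0.02], "spin": 0}, {"xyz": [0, 0, 0.02], "spin": 0}, {"xyz": [0, 0, 0.02], "spin": 0}, {"xyz": [0, 0, 0.02], "spin": 0}, {"xyz": [0, 0, 0.01], "spin": 0}, {"xyz": [0, 0, 0], "spin": 0}]}}

```text
time: 23.25
tool_pos: [510.6, -288.6, 66.2]
tcp_rot: [-3.141, 0.001, 2.881]
contact_force: [-10.5, 4.7, 25.5]
grip_width: 0.1
finger_force: 13.3
```

The stop is reached at 25 N. Now I'll retreat straight up, then back towards the robot.

Request:
{"fn": "jog_arm", "kwargs": {"targets": [{"xyz": [0, 0, -0.3], "spin": 0}, {"xyz": [0, 0, -0.5], "spin": 0}, {"xyz": [0, 0, -0.6], "spin": 0}, {"xyz": [0, 0, -0.5], "spin": 0}, {"xyz": [0.4, 0, -0.2], "spin": 0}, {"xyz": [0.4, 0, 0], "spin": 0}, {"xyz": [0.4, 0, 0], "spin": 0}, {"xyz": [0.2, 0, 0], "spin": 0}, {"xyz": [0, 0, 0], "spin": 0}, {"xyz": [0, 0, 0], "spin": 0}]}}

```text
time: 24.5
tool_pos: [403.4, -259.8, 231.0]
tcp_rot: [3.141, 0.001, 2.881]
contact_force: [0.2, -0.7, -0.0]
grip_width: 0.2
finger_force: 0.0
```

Run:
```python
from h import *
a=bot.capture("top");b=bot.capture("side")
cv2.imwrite("pics/9.png",np.hstack([cv2.resize(x,(400,300)) for x in(a,b)]))
```

```text
(no output)
```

View pics/9.png

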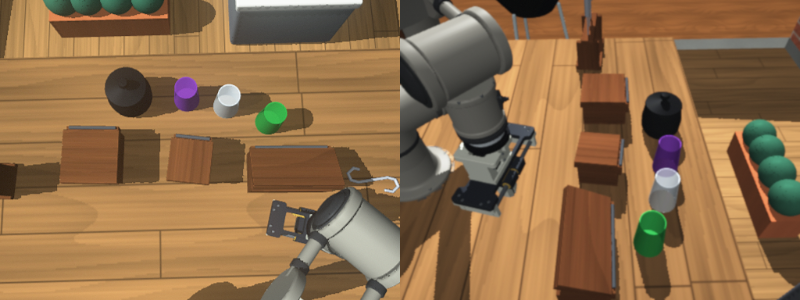

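The long lid now stands ajar: in the top view its free edge has widened to x≈345, and in the side view it has risen to row 188. The big and small boxes are shut, the tumblers stand where they were and the arm is clear.

```bash
python3 -c "
from plant import bot
print(bot.close_job())"
```

```text
the job is handed in; nothing more can be done
None
```

I pressed the big box's lid to its stop and it is shut, then popped the long box's lid ajar. The small box is still latched, the tumbler hasn't moved, and I handed the job in at about 25 s of the 34 s allowed.

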